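Roof held open for the photograph

TASK

The wooden model house is about to be photographed inside. First, with the roof still shut, push the room tray that sticks out of its side wall fully home, until you feel it stop. Then lift the hinged roof, which falls shut by itself, and hold it open with the gripper at about 60 degrees from its closed position; finish while still holding it there, with the glue bottle, the cup and the wood offcut left where they stand.

Things in the scene. Friction and masses are not known exactly. Their poses are not given: they have to be found in the camera images.
- house: Pale plywood model house fixed to the bench, footprint 160 mm (its x) by 200 mm (its y), walls 90 mm high, small dark windows front and back. Origin: centre of its underside, on the bench; z up. The roof hinge runs along the top of its +x wall (far from the robot); the tray comes out of its -y wall. Its yaw varies.
- tray (a joint): Room tray sliding in the house, in m: 0 = fully home against its hard stop, growing as it comes out along the house's -y (limit 0.090; starts 0.030 to 0.060 out). Stiff runner, needs about 2.5 N to move, stays where it is left. Its front board is 130 mm wide (house x), 66 mm high (from 10 to 76 mm above the bench), 8 mm thick; when home the board stands 8.5 mm proud of the 200 mm footprint.
- tray_front (a point): Centre of the outer face of the tray's front board, 43 mm above the bench; moves with the tray. The outward normal of the face is the house's -y. Its axes are the house's.
- roof_hinge (a joint): Opening angle of the roof in rad: 0 = shut, lying level on the walls (start), pi/3 = 60 degrees, limit 1.75. No spring and hardly any friction: it falls shut by its weight when let go before upright.
- roof_axis (a point): Middle of the roof's hinge axis, fixed on the house 80 mm along its +x from its centre and 90.5 mm above the bench; the axis runs along the house's y. Its axes are the house's.
- roof: Flat roof panel of pale plywood with thin battens across it, 170 mm (house x) by 220 mm (y), 8 mm thick, 0.26 to 0.43 kg; its origin is the middle of the hinge axis, on the underside of the panel; panel extends along its own -x, own z is the panel's upper normal. It overhangs the front wall by 10 mm and the side walls by 10 mm. Grab bar on top, see roof_bar.
- roof_bar (a point): Middle of the round wooden grab bar on top of the roof: 10 mm diameter, 100 mm long along the house's y, held on two 8 mm posts 44 mm either side of its middle. In the roof's frame at x -135 mm, y 0, z +43 mm (35 mm above the upper face of the panel; free gap of 30 mm below the bar). It moves and turns with the roof; pinched across it, it can turn between the fingers.
- glue: Bystander: loose brown glue bottle with orange cap, 48 mm diameter, 140 mm tall, standing beyond the house's +y wall. Origin: centre of its underside.
- cup: Bystander: loose white take-away cup with lid, 82 mm diameter, 103 mm tall, standing behind the house (its +x side). Origin: centre of its underside.
- offcut: Bystander: loose pale wood block 50 x 70 x 45 mm high, lying behind the house (its +x side). Origin: centre of its underside.

How it is judged:
On the way:
1. the tray is pushed fully home (within 3 mm) while the roof is still shut (under 6 degrees) (value of joint tray below 0.003 m and value of joint roof_hinge below 0.1 rad), for 0.2 s.
At the end, for the whole second after the job is handed in: The roof stands open at 60 degrees, give or take 7, held there by the fingers (contact over 0.2 N, none of the loose things touching it), and the tray is still fully home (within 3 mm of its stop) (value of joint roof_hinge between 0.925 and 1.169 rad and contact force between the fingers and roof above 0.2 N and value of joint tray below 0.003 m and contact force between roof and glue below 0.1 N and contact force between roof and cup below 0.1 N and contact force between roof and offcut below 0.1 N); the arm keeps its last pose, push and grip.
It fails at once if the glue bottle is shoved more than 30 mm or tipped over (distance of glue from where it was at the start of the episode above 0.03 m or angle between glue's own z axis and vertical above 0.5 rad).
It fails at once if the cup is shoved more than 30 mm or tipped over (distance of cup from where it was at the start of the episode above 0.03 m or angle between cup's own z axis and vertical above 0.5 rad).
It fails at once if the wood offcut is shoved more than 30 mm or tipped over (distance of offcut from where it was at the start of the episode above 0.03 m or angle between offcut's own z axis and vertical above 0.5 rad).
It also fails if it takes over 51 s, if anything falls off the work surface, if the arm or the gripper's body presses on something with over 40 N, if the wrist force passes 120 N, or if a joint passes its speed limit or range.

ROBOT

A 6-joint arm with a two-finger parallel gripper is mounted at the origin on the work surface. World frame = base frame: x ahead of the robot, y to its left, z up, the work surface at z = 0. Lengths are in m, angles in rad, forces in N, time in s.
With the tool pointing down it reaches from about 0.3 to 0.775 m from the base axis. Payload 14.6 kg.
Tool frame: the origin (TCP) lies on the centre line of the jaws, within the pads' length; the fingertips stand env.tcp_to_tips ahead of it and the grasp point (between the pads) is the TCP (env.tcp_to_tips is the distance from the TCP to the fingertips, in m); z points along the fingers, x is the direction in which the jaws open and shut, and the axes are right-handed (so a half turn about z gives the same grasp; the last joint's range is limited). The gripper opens to 94 mm and grips with 3 to 60 N. Pads are 16 mm wide; open, the fingers measure 119 mm over their backs; the gripper's body (75 mm by 177 mm) begins 78 mm behind the grasp point.
Start: joints at [-1.177, 0.3, 1.521, -0, 1.321, -0.067], TCP at [0.245, -0.493, 0.224] pointing down, gripper open.
Joint ranges: [-3.03, 3.03], [-0.79, 2.21], [0.23, 2.52], [-1.04, 4.18], [0, 3.07], [-2.55, 2.55]. Speed limits (rad/s): [2.22, 2.22, 2.57, 3.14, 3.14, 3.14].

INTERFACE

Orientations are given as a unit quaternion [w, x, y, z].
In Python, from workcell import env gives the robot as it stands.
- The arm moves only by the tool drive_tool, never from a script. Its argument "moves" is text: rows parted by semicolons, each of 5 numbers parted by spaces: the opening, from 0 (shut) to 1 (fully open), then the shift along the tool's x, y, z in m, then the turn about the tool's z in rad. In form: claw x y z yaw; .... A call has 1 to 5 rows; each row is the pose to reach, as a shift and turn from the pose commanded when the call began, along the tool's axes at that moment; what a row does not reach only later rows make up. A row lasts 1/10 s, in which the tool goes at most 50 mm and 8.59 degrees, less where a joint would pass 70% of its speed; a pose out of reach is approached as far as the arm can. A call with a gripper value outside its range is refused whole. The fingers move at their own pace and stop on an object; "squeeze" is the grip in N (left out, the last holds). Time passes only in rows, so rows that repeat a pose let the fingers close. It gives the time, the measured TCP pose, the force and the opening at its end, in the units of the state.
- env.state(): the state, without advancing time (a new reading comes with each control period).
- env.snapshot(name): name is "scene" or "top"; returns (picture, depth): 420x560x3 uint8, blue, green, red; 420x560 float32, m along the optical axis (not along the pixel's ray), 0 where there is no reading.
- env.camera_model(name): a dict with "fx", "fy", "cx", "cy" (pixels), "distortion" ([k1, k2, p1, p2, k3] as OpenCV has them; the pictures are not rectified), "position" and "orientation" of the camera in the world. Camera axes: x right, y down, z forward; pixel columns grow to the right and rows downward; lengths in m; the calibration is good to about 2 mm. A picture is of the moment at which its call begins. camera_model takes no time and is no camera call.
- env.close_job(): hands the job in, once; it reports no verdict.
Trained networks look in the newest picture that a camera, given by its name, has taken for a name from the list of things; names that differ only in an ending like _2 or _b are one class to them, and where a whole thing is asked for, a point or a joint stands for the part that bears it (a point fixed in the world has none). Each returns a list of dicts, best first, with "score" (0 to 1); they miss things now and then, are a little off and sometimes report something else, mostly with a low value. They report only what shows in the picture. A call takes as long as a camera call.
- env.search_frame(camera, name): "uv" ([column, row] in pixels, amid what is visible of it).
- env.trace(camera, name): "mask" (420x560 bool, what is visible of it) and "uv" ([column, row] in pixels, amid what is visible of it).
- env.landmark_of(camera, name): "uv" ([column, row] in pixels: a listed point, or the origin of a listed thing).
The state is a dict: "t": time; "q": joint angles; "joint_velocities": joint speeds; "effort": joint torques, N m; "tool_pos": TCP position; "tool_rot": TCP orientation; "contact_force": force on the tool from outside, world axes, zero at the start; "wrist_torque": the same for the moment, N m; "opening": finger opening in m.
Only numpy, scipy, OpenCV 4.12 (cv2) and the standard library are available. Lean on these libraries where they do the work, as an engineer would, in place of code of your own. Each camera call takes 0.05 s, during which the arm holds its last target. There are 200 camera calls.

## Working session

There is one attempt and no reset: what is moved stays moved. The work goes in short steps, Python scripts to look and compute and a tool call to move; the robot and the scene stay as the last step left them, time stands still between calls to the robot, and variables do not carry over. Pictures are saved under pics/ and viewed, about 8 in all and at most 12, crops included, and the job is handed in when it is done.

Besides the shell and the picture viewer there is one more tool, called after "Emit:" in YAML: its name, and indented under it one key for each argument. drive_tool: Moves the arm, as the interface text tells. Its arguments: {"type":"object","properties":{"moves":{"type":"string"},"squeeze":{"type":"number"}},"required":["moves"]}

```bash
mkdir -p pics; ls
cat > h.py <<'E'
import numpy as np, cv2
from scipy.spatial.transform import Rotation as R
from workcell import env
def rot(q): return R.from_quat([q[1],q[2],q[3],q[0]])
def ray(c,uv):
    m=env.camera_model(c);K=np.array([[m['fx'],0,m['cx']],[0,m['fy'],m['cy']],[0,0,1]])
    p=cv2.undistortPoints(np.array([[uv]],float),K,np.array(m['distortion']))[0,0]
    return np.array(m['position']),rot(m['orientation']).apply([p[0],p[1],1])
def at_z(c,uv,z):
    o,d=ray(c,uv);return o+d*(z-o[2])/d[2]
def at_depth(c,uv,D):
    o,d=ray(c,uv);return o+d*D[int(round(uv[1])),int(round(uv[0]))]
def cloud(c,D,mask):
    v,u=np.nonzero(mask&(D>0));m=env.camera_model(c);K=np.array([[m['fx'],0,m['cx']],[0,m['fy'],m['cy']],[0,0,1]])
    p=cv2.undistortPoints(np.stack([u,v],1).astype(float)[:,None],K,np.array(m['distortion']))[:,0]
    z=D[v,u][:,None];return rot(m['orientation']).apply(np.hstack([p*z,z]))+np.array(m['position'])
E
python3 - <<'E'
from h import *
s=env.state();print({k:np.round(v,3) for k,v in s.items()},env.tcp_to_tips)
ims=[]
for c in('scene','top'):
    im,D=env.snapshot(c);ims.append(im);np.save(c+'.npy',D)
    m=env.camera_model(c);print(c,np.round(m['position'],3),np.round(rot(m['orientation']).as_matrix()[:,2],2))
    cv2.imwrite(f'pics/{c}0.png',im)
    for n,z in(('roof_bar',.1335),('roof_axis',.0905),('tray_front',.043),('house',0),('roof',.0905),('glue',0),('cup',0),('offcut',0)):
        r=env.landmark_of(c,n)
        for k in r[:1]: print(n,round(k['score'],2),np.round(k['uv']),np.round(at_z(c,k['uv'],z),3))
E
```

```text
pics
{'t': np.float64(0.0), 'q': array([-1.177,  0.3  ,  1.522, -0.   ,  1.321, -0.067]), 'joint_velocities': array([ 0.001, -0.002,  0.   , -0.   , -0.001, -0.001]), 'effort': array([-2.0000e-03, -5.3182e+01, -3.5274e+01,  7.1000e-02,  2.4000e-02,
       -0.0000e+00]), 'tool_pos': array([ 0.244, -0.492,  0.224]), 'tool_rot': array([-0.   ,  0.85 , -0.527, -0.   ]), 'contact_force': array([-0.393,  0.019,  0.918]), 'wrist_torque': array([ 0.006, -0.028, -0.012]), 'opening': np.float64(0.094)} 0.019
scene [1.162 0.368 0.602] [-0.69 -0.33 -0.65]
roof_bar 0.63 [284. 157.] [0.507 0.047 0.133]
roof_axis 0.78 [272. 217.] [0.646 0.093 0.091]
tray_front 0.63 [214. 199.] [ 0.605 -0.075  0.043]
house 0.63 [281. 222.] [0.562 0.069 0.   ]
roof 0.96 [270. 211.] [0.632 0.08  0.091]
glue 0.62 [390. 239.] [0.502 0.302 0.   ]
cup 0.68 [307. 309.] [0.748 0.218 0.   ]
offcut 0.87 [235. 279.] [0.748 0.066 0.   ]
top [0.527 0.121 0.85 ] [ 0.17 -0.05 -0.98]
roof_bar 0.65 [298. 278.] [0.512 0.049 0.134]
roof_axis 0.74 [278. 209.] [0.644 0.085 0.091]
tray_front 0.97 [354. 236.] [ 0.601 -0.078  0.043]
house 0.64 [287. 250.] [0.569 0.061 0.   ]
roof 0.74 [280. 209.] [0.645 0.082 0.091]
glue 0.78 [171. 276.] [0.506 0.306 0.   ]
cup 0.6 [220. 166.] [0.751 0.214 0.   ]
offcut 0.83 [286. 171.] [0.746 0.067 0.   ]
```

Run:
```python
from h import *
D=np.load('top.npy');P=cloud('top',D,np.ones(D.shape,bool))
r=P[(abs(P[:,2]-.0985)<.005)&(np.hypot(P[:,0]-.58,P[:,1]-.065)<.16)]
print(len(r),cv2.minAreaRect(r[:,:2].astype(np.float32)),np.median(r[:,2]))
b=P[(P[:,2]>.125)&(P[:,2]<.15)&(np.hypot(P[:,0]-.51,P[:,1]-.05)<.09)]
print(len(b),cv2.minAreaRect(b[:,:2].astype(np.float32)),b.mean(0))
a=cv2.imread('pics/scene0.png');t=cv2.imread('pics/top0.png')
cv2.imwrite('pics/v1.png',cv2.resize(np.hstack([a,t]),(800,300)))
```

```text
9784 ((0.5631780624389648, 0.06521637737751007), (0.17265933752059937, 0.2205595076084137), 13.009681701660156) 0.09811330504656873
309 ((0.5133792161941528, 0.05409814044833183), (0.009990436024963856, 0.09965495765209198), 13.095856666564941) [0.51333541 0.05465061 0.13687367]
```

View pics/v1.png

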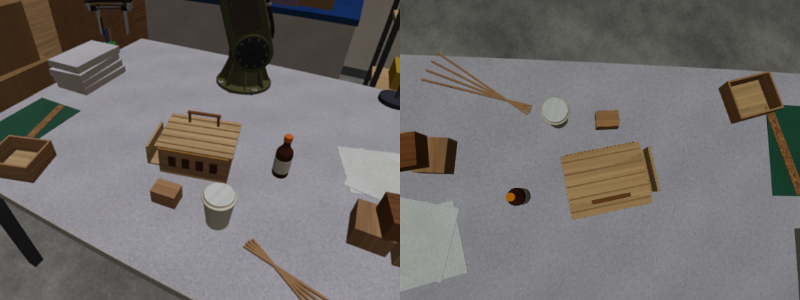

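The scene and top views show the house with its bar towards the robot and the tray out on the -y side. The cup and offcut stand behind it and the glue at +y. From the depth fit, yaw is 13.05° and the centre is (0.568, 0.066). The tray is about 40 mm out.

```bash
cat >> h.py <<'E'
YAW=np.radians(13.05);C=np.array([.568,.0663,0]);H=R.from_euler('z',YAW)
def hw(p): return H.apply(p)+C           # house -> world
def wh(p): return H.inv().apply(np.asarray(p)-C)
def go(p_house):
    s=env.state();T=rot(s['tool_rot']);d=T.inv().apply(hw(p_house)-s['tool_pos'])
    x=T.apply([1,0,0]);a=YAW-np.arctan2(x[1],x[0]);a=(a+np.pi/2)%np.pi-np.pi/2
    print('t',round(float(s['t']),2),'house pos',np.round(wh(s['tool_pos']),4),'F house',np.round(H.inv().apply(s['contact_force']),1),'open',round(float(s['opening']),4))
    print('shift',np.round(d,4),'tool yaw',round(-a,4),'tilt',np.round(T.apply([0,0,1]),3))
E
python3 -c "
from h import *
go([0,-.20,.224])"
```

```text
t 0.9 house pos [-0.4413 -0.4714  0.2244] F house [ 0.6 -0.3  0. ] open 0.0939
shift [-0.1622 -0.492   0.0005] tool yaw -1.3377 tilt [-0.  0. -1.]
```

Emit:
drive_tool:
  moves: "0 -0.016 -0.047 0 -0.14; 0 -0.032 -0.094 0 -0.28; 0 -0.048 -0.141 0 -0.42; 0 -0.064 -0.188 0 -0.56; 0 -0.08 -0.235 0 -0.7"
  squeeze: 30

```text
t: 1.4
tool_pos: [0.4206, -0.3149, 0.2247]
tool_rot: [0.0, 0.98, -0.201, 0.0]
contact_force: [-0.5, -0.8, -1.1]
opening: 0.0572
```

```bash
python3 -c "
from h import *
go([0,-.20,.224])"
```

```text
t 1.4 house pos [-0.2297 -0.338   0.2247] F house [-0.6 -0.7 -1.1] open 0.0572
shift [ 0.1037 -0.2471  0.0007] tool yaw -0.6322 tilt [ 0. -0. -1.]
```

Emit:
drive_tool:
  moves: "0 0.021 -0.048 0 -0.126; 0 0.042 -0.096 0 -0.252; 0 0.062 -0.144 0 -0.378; 0 0.083 -0.192 0 -0.504; 0 0.103 -0.24 0 -0.63"

```text
t: 1.9
tool_pos: [0.6028, -0.1434, 0.2245]
tool_rot: [0.0, 0.994, 0.112, 0.0]
contact_force: [0.5, -0.4, -0.2]
opening: 0.0178
```

Emit:
drive_tool:
  moves: "0 0 0 0.045 0; 0 0 0.09 0; 0 0 0 0.09 0"

```text
invalid input at $.moves[1]: expected 5 numbers
```

```bash
python3 -c "
from h import *
go([0,-.20,.045])"
```

```text
t 1.9 house pos [-0.0134 -0.2121  0.2245] F house [ 0.4 -0.5 -0.2] open 0.0178
shift [ 0.0134 -0.0122  0.1795] tool yaw -0.0024 tilt [ 0. -0. -1.]
```

Emit:
drive_tool:
  moves: "0 0 0 0.045 0; 0 0 0 0.09 0; 0 0 0 0.135 0; 0 0 0 0.179 0; 0 0 0 0.179 0"

```text
t: 2.4
tool_pos: [0.5986, -0.1442, 0.0398]
tool_rot: [-0.002, 0.994, 0.11, -0.004]
contact_force: [0.8, 0.3, 0.2]
opening: 0.0005
```

```bash
python3 -c "
from h import *
go([0,-.165,.045])"
```

```text
t 2.4 house pos [-0.0178 -0.212   0.0398] F house [0.9 0.1 0.2] open 0.0005
shift [ 0.0174 -0.0472 -0.0051] tool yaw -0.0077 tilt [-0.009  0.003 -1.   ]
```

Emit:
drive_tool:
  moves: "0 0.014 -0.015 0 0; 0 0.014 -0.03 0 0; 0 0.014 -0.045 0 0; 0 0.014 -0.045 0 0; 0 0.014 -0.045 0 0"

```text
t: 2.9
tool_pos: [0.6054, -0.098, 0.0464]
tool_rot: [0.0, 0.994, 0.11, 0.0]
contact_force: [0.6, 0.2, 0.5]
opening: 0.0009
```

```bash
python3 -c "
from h import *
go([0,-.1165,.045])"
```

```text
t 2.9 house pos [-0.0007 -0.1685  0.0464] F house [0.7 0.1 0.5] open 0.0009
shift [ 0.0003 -0.052   0.0014] tool yaw -0.007 tilt [ 0.001 -0.    -1.   ]
```

Now I'll push, slowing towards the end.

Emit:
drive_tool:
  moves: "0 0 -0.008 0 0; 0 0 -0.016 0 0; 0 0 -0.024 0 0; 0 0 -0.032 0 0; 0 0 -0.04 0 0"

```text
t: 3.4
tool_pos: [0.5964, -0.0586, 0.0455]
tool_rot: [0.0, 0.994, 0.11, -0.0]
contact_force: [-1.2, -4.4, 0.5]
opening: 0.0003
```

```bash
python3 -c "
from h import *
go([0,-.1165,.045])"
```

```text
t 3.4 house pos [-0.0005 -0.1281  0.0455] F house [-2.2 -4.   0.5] open 0.0003
shift [ 0.0004 -0.0116  0.0005] tool yaw -0.0077 tilt [-0. -0. -1.]
```

Emit:
drive_tool:
  moves: "0 0 -0.002 0 0; 0 0 -0.004 0 0; 0 0 -0.006 0 0; 0 0 -0.008 0 0; 0 0 -0.009 0 0"

```text
t: 3.9
tool_pos: [0.5946, -0.0504, 0.0454]
tool_rot: [0.0, 0.994, 0.11, -0.0]
contact_force: [-0.2, -8.6, 1.7]
opening: 0.0
```

```bash
python3 -c "
from h import *
go([0,-.1165,.045])"
```

```text
t 3.9 house pos [-0.0004 -0.1197  0.0454] F house [-2.2 -8.3  1.7] open 0.0
shift [ 0.0004 -0.0032  0.0004] tool yaw -0.0079 tilt [-0. -0. -1.]
```

Emit:
drive_tool:
  moves: "0 0 -0.001 0 0; 0 0 -0.001 0 0"

```text
t: 4.1
tool_pos: [0.5947, -0.0504, 0.0454]
tool_rot: [0.001, 0.994, 0.11, 0.0]
contact_force: [0.5, -9.7, -0.4]
opening: 0.0006
```

Emit:
drive_tool:
  moves: "0 0 -0.001 0 0; 0 0 -0.002 0 0; 0 0 -0.002 0 0"

```text
t: 4.4
tool_pos: [0.5947, -0.0503, 0.0455]
tool_rot: [0.002, 0.994, 0.109, 0.001]
contact_force: [4.9, -24.0, -5.1]
opening: 0.0004
```

Run:
```python
from h import *
go([0,-.1165,.045])
for c in('top','scene'):
    im,D=env.snapshot(c);cv2.imwrite(f'pics/{c}1.png',im)
    r=env.landmark_of(c,'tray_front')
    for k in r[:1]: print(c,k['score'],np.round(wh(at_z(c,k['uv'],.043)),4))
    np.save(c+'1.npy',D)
    if c=='top':P=cloud(c,D,np.ones(D.shape,bool))
a=cv2.imread('pics/scene1.png')[130:270,160:360];t=cv2.imread('pics/top1.png')[170:310,280:480]
cv2.imwrite('pics/v2.png',cv2.resize(np.hstack([a,t]),(800,280),interpolation=cv2.INTER_CUBIC))
```

```text
t 4.4 house pos [-0.0003 -0.1196  0.0455] F house [ -0.7 -24.4  -5.1] open 0.0004
shift [ 0.0003 -0.0032  0.0005] tool yaw -0.0091 tilt [ 0.002 -0.004 -1.   ]
```

View pics/v2.png

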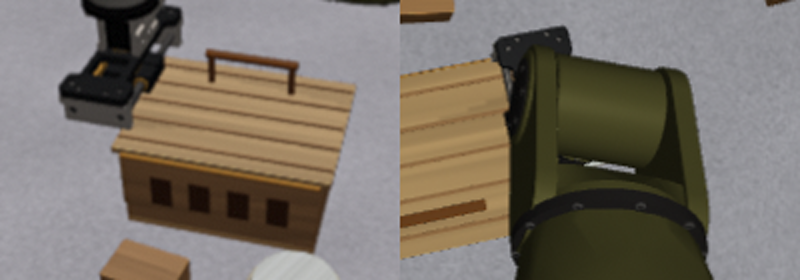

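The pictures show the closed fingers against the -y side, with the roof flat and the bar clear of the gripper. It stopped hard (24 N, no motion). I'll back off and check the tray.

Emit:
drive_tool:
  moves: "0.4 0 0.03 0 0; 0.4 0 0.07 0 0; 0.4 0 0.08 -0.045 0; 0.4 0 0.08 -0.09 0; 0.4 0 0.08 -0.14 0"

```text
t: 5.1
tool_pos: [0.6111, -0.1256, 0.1863]
tool_rot: [-0.001, 0.994, 0.109, -0.001]
contact_force: [-0.7, -0.1, 0.0]
opening: 0.0361
```

Emit:
drive_tool:
  moves: "0.4 -0.045 0 -0.02 0; 0.4 -0.09 0 -0.02 0; 0.4 -0.135 0 -0.02 0; 0.4 -0.18 0 -0.02 0; 0.4 -0.18 0 -0.02 0"

```text
t: 5.6
tool_pos: [0.4325, -0.165, 0.2056]
tool_rot: [-0.0, 0.994, 0.109, -0.0]
contact_force: [0.1, -0.5, 0.6]
opening: 0.0375
```

Run:
```python
from h import *
go([-.055,0,.20])
for c in('top','scene'):
    im,D=env.snapshot(c);cv2.imwrite(f'pics/{c}2.png',im)
    r=env.landmark_of(c,'tray_front')
    for k in r[:1]: print(c,k['score'],np.round(wh(at_z(c,k['uv'],.043)),4))
    P=np.array([wh(p) for p in cloud(c,D,np.ones(D.shape,bool))]) if 0 else H.inv().apply(cloud(c,D,np.ones(D.shape,bool))-C)
    q=P[(abs(P[:,0])<.06)&(P[:,1]<-.09)&(P[:,1]>-.16)]
    for a,b in((.015,.07),(.07,.085),(.085,.105)):
        m=q[(q[:,2]>a)&(q[:,2]<b)]
        if len(m): print(c,a,b,len(m),np.round(np.percentile(m[:,1],[2,10,50]),4))
a=cv2.imread('pics/scene2.png')[130:270,160:360];t=cv2.imread('pics/top2.png')[170:310,230:430]
cv2.imwrite('pics/v3.png',cv2.resize(np.hstack([a,t]),(800,280),interpolation=cv2.INTER_CUBIC))
```

```text
t 5.6 house pos [-0.1842 -0.1947  0.2056] F house [-0.1 -0.5  0.6] open 0.0375
shift [ 0.1273 -0.196   0.0056] tool yaw -0.0097 tilt [-0.  0. -1.]
top 0.085 0.105 610 [-0.1092 -0.1077 -0.0998]
scene 0.085 0.105 300 [-0.1086 -0.107  -0.0995]
```

View pics/v3.png

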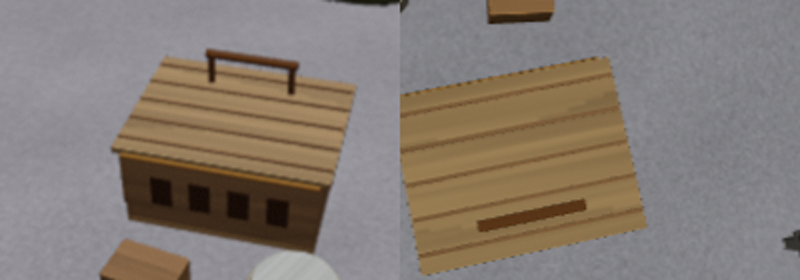

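The picture shows the roof overhang hiding the board completely, but that doesn't prove the last few mm. The upper finger may have stopped on the roof edge: TCP y was −0.1196 against the −0.1165 expected. I'll push again with the tool higher, so only the pad section spans the roof edge and the board.

Emit:
drive_tool:
  moves: "0 0.045 0 0 0; 0 0.09 0 0 0; 0 0.135 0 0.04 0; 0 0.184 0 0.08 0; 0 0.184 0 0.125 0"

```text
t: 6.3
tool_pos: [0.6158, -0.1238, 0.0917]
tool_rot: [0.0, 0.994, 0.111, 0.002]
contact_force: [1.1, 0.0, -0.8]
opening: 0.0018
```

Emit:
drive_tool:
  moves: "0 0 -0.02 0 0; 0 0 -0.04 0 0; 0 0 -0.06 0 0; 0 0 -0.065 0 0; 0 0 -0.065 0 0"

```text
t: 6.8
tool_pos: [0.5983, -0.061, 0.095]
tool_rot: [0.0, 0.994, 0.111, 0.002]
contact_force: [-0.3, 0.0, -0.3]
opening: 0.0002
```

```bash
python3 -c "
from h import *
go([0,-.1165,.08])"
```

```text
t 6.8 house pos [ 0.0007 -0.1309  0.095 ] F house [-0.3  0.1 -0.3] open 0.0002
shift [-0.0009 -0.0144  0.0149] tool yaw -0.0062 tilt [ 0.004 -0.001 -1.   ]
```

Emit:
drive_tool:
  moves: "0 0 0 0.015 0; 0 0 -0.005 0.015 0; 0 0 -0.008 0.015 0; 0 0 -0.01 0.015 0; 0 0 -0.011 0.015 0"

```text
t: 7.3
tool_pos: [0.5953, -0.0512, 0.0777]
tool_rot: [0.0, 0.994, 0.11, 0.0]
contact_force: [-0.8, -0.4, -0.1]
opening: 0.0004
```

Emit:
drive_tool:
  moves: "0 0 -0.001 0 0; 0 0 -0.002 0 0; 0 0 -0.003 0 0; 0 0 -0.003 0 0"

```text
t: 7.7
tool_pos: [0.5951, -0.0502, 0.0778]
tool_rot: [0.001, 0.994, 0.109, 0.001]
contact_force: [3.7, -14.2, -2.6]
opening: 0.0006
```

```bash
python3 -c "
from h import *
go([0,-.1165,.08])"
```

```text
t 7.7 house pos [ 1.000e-04 -1.196e-01  7.780e-02] F house [  0.4 -14.7  -2.6] open 0.0006
shift [-0.0001 -0.0031 -0.0023] tool yaw -0.0084 tilt [ 0.002 -0.003 -1.   ]
```

It stopped at the same place again (15 N). The finger is vertical at both heights, so at most the 1.5 mm roof overhang is left. I'll confirm that with the roof open, and go to the bar now.

Emit:
drive_tool:
  moves: "0.4 0 0.03 0 0; 0.4 0 0.04 -0.04 0; 0.4 0 0.04 -0.085 0; 0.4 0 0.04 -0.13 0; 0.4 0 0.04 -0.13 0"

```text
t: 8.2
tool_pos: [0.6052, -0.0879, 0.2143]
tool_rot: [0.002, 0.994, 0.11, 0.005]
contact_force: [0.3, -0.8, 0.8]
opening: 0.036
```

Emit:
drive_tool:
  moves: "0.4 -0.02 -0.045 0 0; 0.4 -0.04 -0.09 0 0; 0.4 -0.055 -0.135 0 0; 0.4 -0.055 -0.16 0 0; 0.4 -0.055 -0.16 0 0"

```text
t: 8.7
tool_pos: [0.5138, 0.0591, 0.2075]
tool_rot: [-0.0, 0.994, 0.111, 0.0]
contact_force: [0.8, 0.2, -0.7]
opening: 0.0378
```

```bash
python3 -c "
from h import *
go([-.055,0,.1335])"
```

```text
t 8.7 house pos [-0.0544  0.0052  0.2075] F house [ 0.8  0.  -0.7] open 0.0378
shift [-0.0006  0.0053  0.074 ] tool yaw -0.0047 tilt [ 0.  0. -1.]
```

Emit:
drive_tool:
  moves: "0.4 0 0.003 0.03 0; 0.4 0 0.003 0.055 0; 0.4 0 0.003 0.074 0; 0.4 0 0.003 0.074 0; 0.4 0 0.003 0.074 0"

```text
t: 9.2
tool_pos: [0.5157, 0.0533, 0.1338]
tool_rot: [0.0, 0.994, 0.11, -0.0]
contact_force: [0.6, 0.3, 0.2]
opening: 0.0376
```

Emit:
drive_tool:
  moves: "0 0 0 0 0; 0 0 0 0 0; 0 0 0 0 0; 0 0 0 0 0; 0 0 0 0 0"
  squeeze: 20

```text
t: 9.7
tool_pos: [0.5138, 0.0535, 0.1338]
tool_rot: [0.0, 0.994, 0.11, -0.002]
contact_force: [-16.2, -3.5, 12.2]
opening: 0.0091
```

Run:
```python
from h import *
go([-.055,0,.1335])
x0=-.135;z0=.043
p=lambda f:np.array([x0*np.cos(f)+z0*np.sin(f),-x0*np.sin(f)+z0*np.cos(f)])
for d in range(0,64,4): print(d,np.round((p(np.radians(d))-p(0))*1e3,1))
```

```text
t 9.7 house pos [-0.0557 -0.0003  0.1338] F house [-16.6   0.2  12.2] open 0.0091
shift [ 0.0007 -0.0003  0.0003] tool yaw -0.0075 tilt [-0.004 -0.001 -1.   ]
0 [0. 0.]
4 [3.3 9.3]
8 [ 7.3 18.4]
12 [11.9 27.1]
16 [17.1 35.5]
20 [22.8 43.6]
24 [29.2 51.2]
28 [36.  58.3]
32 [43.3 65. ]
36 [51.1 71.1]
40 [59.2 76.7]
44 [67.8 81.7]
48 [76.6 86.1]
52 [85.8 89.9]
56 [95.2 93. ]
60 [104.7  95.4]
```

Emit:
drive_tool:
  moves: "0 0.002 0 -0.009 0; 0 0.006 0 -0.018 0; 0 0.0105 0 -0.027 0; 0 0.0155 0 -0.0355 0; 0 0.0215 0 -0.0435 0"

```text
t: 10.2
tool_pos: [0.5352, 0.0583, 0.1778]
tool_rot: [0.0, 0.994, 0.11, -0.002]
contact_force: [-16.2, -3.5, 8.7]
opening: 0.0092
```

```bash
python3 -c "
from h import *
go([-.055+.0228,0,.1335+.0436])"
```

```text
t 10.2 house pos [-0.0338 -0.0003  0.1778] F house [-16.6   0.2   8.7] open 0.0092
shift [ 0.0016 -0.0004  0.0007] tool yaw -0.0076 tilt [-0.004 -0.001 -1.   ]
```

Emit:
drive_tool:
  moves: "0 0.0045 0 -0.0085 0; 0 0.0115 0 -0.0155 0; 0 0.0185 0 -0.0225 0; 0 0.0265 0 -0.0285 0; 0 0.0345 0 -0.034 0"

```text
t: 10.7
tool_pos: [0.5702, 0.0662, 0.2125]
tool_rot: [0.0, 0.994, 0.11, -0.0]
contact_force: [-5.3, -1.5, 3.2]
opening: 0.0093
```

```bash
python3 -c "
from h import *
go([-.055+.0592,0,.1335+.0767])"
```

```text
t 10.7 house pos [ 0.0021 -0.0006  0.2125] F house [-5.5 -0.3  3.2] open 0.0093
shift [ 0.0021 -0.0006  0.0023] tool yaw -0.0076 tilt [-0. -0. -1.]
```

Emit:
drive_tool:
  moves: "0 0.0085 0 -0.005 0; 0 0.0175 0 -0.0095 0; 0 0.0265 0 -0.013 0; 0 0.036 0 -0.0165 0; 0 0.0455 0 -0.019 0"

```text
t: 11.2
tool_pos: [0.6151, 0.0761, 0.2311]
tool_rot: [0.0, 0.994, 0.11, 0.0]
contact_force: [-2.0, -1.0, -0.0]
opening: 0.0092
```

Emit:
drive_tool:
  moves: "0 0 0 0 0; 0 0 0 0 0; 0 0 0 0 0"

```text
t: 11.5
tool_pos: [0.6145, 0.076, 0.2308]
tool_rot: [0.0, 0.994, 0.11, 0.001]
contact_force: [-1.7, -1.1, 5.5]
opening: 0.0091
```

Run:
```python
from h import *
go([-.055+.1047,0,.1335+.0954])
p=wh(env.state()['tool_pos']);print('angle from tcp',np.degrees(np.arctan2(p[2]-.0905,.08-p[0]))-17.67)
for c in('top','scene'):
    im,D=env.snapshot(c);cv2.imwrite(f'pics/{c}3.png',im)
    r=env.landmark_of(c,'tray_front');s=[k for k in env.trace(c,'roof')[:1]]
    for k in r[:1]: print(c,k['score'],np.round(k['uv']),np.round(wh(at_z(c,k['uv'],.043)),4))
    for k in s:
        M=cv2.erode(k['mask'].astype(np.uint8),np.ones((5,5)))>0
        P=H.inv().apply(cloud(c,D,M)-C);P=P[(abs(P[:,1])<.12)&(P[:,2]>.09)&(P[:,0]>-.06)&(P[:,0]<.1)]
        best=None;rng=np.random.default_rng(0)
        for _ in range(300):
            a,b,d=P[rng.choice(len(P),3,0)];n=np.cross(b-a,d-a);L=np.linalg.norm(n)
            if L<1e-7: continue
            n/=L;i=abs((P-a)@n)<.003
            if best is None or i.sum()>best.sum(): best=i
        Q=P[best];n=np.linalg.svd(Q-Q.mean(0))[2][2];print(c,'plane n',np.round(n,3),'angle',np.degrees(np.arctan2(abs(n[0]),abs(n[2]))),best.mean(),len(P))
    A=H.inv().apply(cloud(c,D,np.ones(D.shape,bool))-C)
    q=A[(abs(A[:,0])<.06)&(A[:,1]<-.08)&(A[:,1]>-.16)&(A[:,2]>.06)&(A[:,2]<.088)]
    print(c,'board/wall tops',len(q),[ (round(z,3),np.round(np.percentile(q[abs(q[:,2]-z)<.004][:,1],[2,50,98]),4)) for z in(.076,.072,.08) if (abs(q[:,2]-z)<.004).sum()>5])
a=cv2.imread('pics/scene3.png')[90:300,140:420];t=cv2.imread('pics/top3.png')[150:360,200:480]
cv2.imwrite('pics/v4.png',cv2.resize(np.hstack([a,t]),(800,300),interpolation=cv2.INTER_CUBIC))
```

```text
t 11.5 house pos [ 0.0475 -0.0011  0.2308] F house [-1.9 -0.7  5.5] open 0.0091
shift [ 0.0022 -0.0011  0.0019] tool yaw -0.0077 tilt [ 0.001  0.    -1.   ]
angle from tcp 59.29067341298423
top 0.54 [336. 238.] [ 0.0015 -0.1091  0.043 ]
top plane n [-0.859  0.001 -0.513] angle 59.166619243761616 0.9810909090909091 1375
top board/wall tops 48 [(0.076, array([-0.1093, -0.1057, -0.0938])), (0.072, array([-0.1094, -0.1057, -0.1033])), (0.08, array([-0.1083, -0.1057, -0.0935]))]
scene board/wall tops 0 []
```

View pics/v4.png

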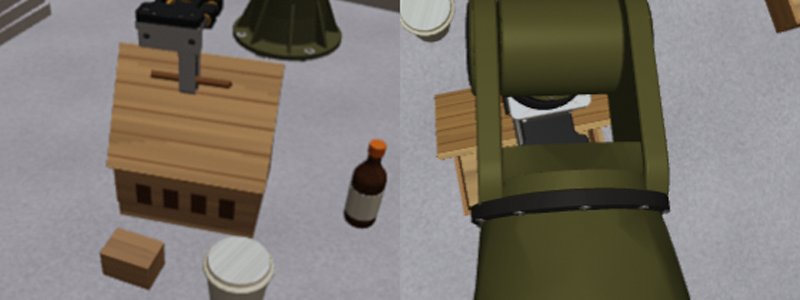

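The picture shows the bar held in the fingers at about (190, 80), with the bottle, cup and offcut untouched. The plane fit gives 59.2° and the TCP gives 59.3°. The board face is at about −0.109 (home is −0.1085), so the tray is in. I'm handing in.

Run:
```python
from h import *
for n,p in(('glue',(.506,.306)),('cup',(.751,.214)),('offcut',(.746,.067))):
    r=env.landmark_of('scene',n);print(n,np.round(at_z('scene',r[0]['uv'],0),3) if r else None,p)
print(env.close_job());s=env.state();print(s['t'],s['opening'])
```

```text
glue [0.497 0.305 0.   ] (0.506, 0.306)
cup [0.749 0.214 0.   ] (0.751, 0.214)
offcut [0.749 0.07  0.   ] (0.746, 0.067)
the job is handed in; nothing more can be done
None
the job is handed in; nothing more can be done
```

I pushed the tray in against a firm stop with the roof still shut. I then gripped the roof bar, swung the roof open to about 59° and handed the job in at about 12 s, still holding it. The job reports no verdict.

- **Tray:** it stopped hard at the same position in two pushes at different heights, with 24 N and 15 N of resistance. That stop was about 3 mm short of where 16 mm wide fingers should have met the board. The roof edge overhangs the board by 1.5 mm, so the fingers may have stopped on the roof rather than the tray. With the roof open, the camera put the board's face at about −109 mm in the house frame (home is −108.5 mm). That is about 1 mm out at most, inside the 3 mm limit, but it rests on few pixels.
- **Roof:** the camera plane fit gave 59.2° and the gripper position gave 59.3°. The fingers were closed on the bar, with the opening at 9.1 mm.
- **Loose things:** the cup and offcut were found within about 4 mm of where they started. The bottle read about 9 mm off its first top-camera reading but about 6 mm off its first scene-camera one. That is within the networks' error, and the picture shows all three standing.

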